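# Clamp a pot in the drilling cradle

### The job

The upturned terracotta pot in the drilling cradle is to be held for its drainage hole. Slide the presser rod forward by its knob until the foot has pushed the pot snugly home against both back rollers, then flip the cam lever right over centre and down flat, so that the rod is locked and the foot stays pressed on the pot. Push gently, the clay cracks easily; leave the other things on the bench alone and let go of everything.

Things in the scene. Friction and masses are not known exactly. Their poses are not given: they have to be found in the camera images.
- cradle: Drilling cradle fixed to the bench: plywood board 350 x 130 x 18 mm with a clamp post and two upright white rollers (28 mm thick) on a carriage. Origin: under the board, straight below the post (board: 115 mm behind it, 235 mm ahead). x: level, along the rod from knob to rollers; z up. Post 44 mm long and wide, 92 mm above the bench. The lever's pin lies along y at x = 0, 104 mm above the bench.
- rod: Steel presser rod, 16 mm thick, level, 64 mm above the bench; slides 70 mm along the cradle's x with a drag of about 6 N, which holds it where it is left; the closed lever locks it. In front a rubber-faced upright foot, 50 mm wide, 58 mm high, that meets the pot's rim; at the back a black knob 34 mm across, 26 mm long. Origin: centre of the foot's front face at rod height.
- knob_end (a point): Centre of the flat back face of the knob, 64 mm above the bench, 216 mm behind the rod's origin.
- lever (a joint): Cam lever angle: 0 = fully open, arm leaning 0.28 rad past upright to the pot; 0.28 = upright; 1.85 = closed, arm level over the rod, pointing to the knob, on its stop. Starts near open and stays. To close, its tip swings up over and down to the knob. A spring resists, most (6 to 10 N) from 0.6 to 1.2; over centre at 1.55: beyond it snaps shut by itself, before it springs back open.
- cam_arm: The cam lever's arm, a flat steel bar 16 mm wide, 7 mm thick, its rounded end 80 mm from the pin. Origin: on the pin's axis. Its faces lie 4 and 11 mm from the pin axis; the outer face (11 mm) is uppermost when closed and looks towards the pot when upright. Bends if pushed with more than 40 N.
- lever_tip (a point): Point on the outer face of the lever's arm near its end, 70 mm along the arm from the pin and 11 mm off the pin's axis.
- pot: Terracotta pot upside down on the cradle's board, 82 mm high, about 300 g. Origin: centre of its underside (the rim). Rim 24 mm high, about 90 mm across, 4 mm out of round; 56 mm at the top. It goes home, against both rollers, 6 to 42 mm further on: the rollers' carriage is not measured, so feel for it. Then 12 to 20 N on the knob makes it firm. Cracks over 25 N from the foot or 15 N from fingers.
- spare_pot: Bystander: upright terracotta pot, 90 mm across, 80 mm high. Origin under its centre. Not to be moved.
- drill: Bystander: cordless drill lying on its side, about 280 mm long, 60 mm high. Origin on the bench under its barrel. Not to be moved.
- trowel: Bystander: hand trowel, about 285 mm long, 30 mm high, lying flat. Origin under its middle. Not to be moved.
Not all that is in view belongs to the job. Leave any blue or white look-alike of the pot alone.

How it is judged:
By the outcome, as a careful person would: the job done as asked, in the order asked, and still so for the second after the job is handed in, with the robot touching nothing.
It also fails if it takes over 61 s, if anything falls off the work surface, if the arm or the gripper's body presses on something with over 40 N, if the wrist force passes 120 N, or if a joint passes its speed limit or range.

### The arm

A 7-joint arm with a two-finger parallel gripper is mounted at the origin on the work surface. World frame = base frame: x ahead of the robot, y to its left, z up, the work surface at z = 0. Lengths are in m, angles in rad, forces in N, time in s.
With the tool pointing down it reaches from about 0.425 to 0.875 m from the base axis. Payload 8.4 kg.
Tool frame: the origin (TCP) lies at the very end of the fingers, on their centre line; the grasp point (between the pads) lies 19 mm behind it (manip.grasp_offset is the distance from the TCP to the grasp point, in m); z points along the fingers, y is the line along which they close (so a half turn about z gives the same grasp; the last joint's range is limited). The gripper opens to 87 mm and grips with 3 to 60 N. Pads are 19 mm wide; open, the fingers measure 117 mm over their backs; the gripper's body (75 mm by 190 mm) begins 51 mm behind the grasp point.
Start: joints at [-1.256, 0.333, 0.04, 1.465, -0.013, 1.343, -0.059], TCP at [0.261, 0.595, 0.201] pointing down, gripper open.
Joint ranges: [-2.58, 2.58], [-0.38, 2.09], [-1.3, 1.39], [0.25, 2.4], [-1.5, 4.64], [0.08, 2.09], [-2.65, 2.65]. Speed limits (rad/s): [2.22, 2.22, 2.79, 2.79, 3.14, 3.14, 3.14].

### API

Orientations are given as a unit quaternion [w, x, y, z].
In Python, from workcell import manip, vision gives the robot as it stands.
- The arm moves only by the tool apply_moves, never from a script. Its arguments are lists of equal length, an entry for each row: "translation": the shift along the tool's x, y, z in mm, a list of three; "twist": the turn, a rotation vector about the tool's x, y, z in rad, a list of three; "gripper": the finger opening in mm, from 0 to 87. In form: {"translation": [[tx, ty, tz], ...], "twist": [[ax, ay, az], ...], "gripper": [gripper, ...]}. A call has 1 to 10 rows; each row shifts and turns the commanded pose from where the row before left it, along the tool's axes as they then stand; what a row does not reach is not made up. A row lasts 1/10 s, in which the tool goes at most 50 mm and 8.59 degrees, less where a joint would pass 70% of its speed; a pose out of reach is approached as far as the arm can. A call with a gripper value outside its range is refused whole. The fingers move at their own pace and stop on an object; the grip force is fixed at half the most. Time passes only in rows, so rows that do not move let the fingers close. It gives the time, the measured TCP pose, the force, the opening and the grip force at its end, in the units of the state.
- manip.observe(): the state, without advancing time (a new reading comes with each control period).
- vision.grab_frame(name): name is "scene" or "side" or "wrist"; returns the picture (420x560x3 uint8, blue, green, red); there is no depth.
- vision.get_calibration(name): a dict with "camera_matrix" (3x3 intrinsics, pixels), "rvec" (rotation vector, rad) and "tvec" (3), from world to camera coordinates, as OpenCV has them. Camera axes: x right, y down, z forward; pixel columns grow to the right and rows downward; lengths in m; the calibration is good to about 2 mm. A picture is of the moment at which its call begins: read the wrist's pose just before it. get_calibration takes no time and is no camera call; for the wrist camera it gives the pose at the moment of the call.
- manip.hand_in(): hands the job in; it is judged then, once.
The state is a dict: "time_s": time; "q": joint angles; "joint_velocities": joint speeds; "tau": joint torques, N m; "tcp_pos": TCP position; "tcp_rot": TCP orientation; "ft_force": force on the tool from outside, world axes, zero at the start; "ft_torque": the same for the moment, N m; "opening": opening from 0.0 (shut) to 1.0 (fully open); "gripper_force": force on a finger pad.
Only numpy, scipy, OpenCV 4.12 (cv2) and the standard library are available. Lean on these libraries where they do the work, as an engineer would, in place of code of your own. Each camera call takes 0.05 s, during which the arm holds its last target. There are 200 camera calls.

## Working session

There is one attempt and no reset: what is moved stays moved. The work goes in short steps, Python scripts to look and compute and a tool call to move; the robot and the scene stay as the last step left them, time stands still between calls to the robot, and variables do not carry over. Pictures are saved under pics/ and viewed, at most 10 in all, crops included, and the job is handed in when it is done.

Besides the shell and the picture viewer there is one more tool, called after "Call:" by a JSON object that holds its "name" and its "arguments", one argument or row to a line. apply_moves: Moves the arm, as the interface text tells. Its arguments: {"type":"object","properties":{"translation":{"type":"array"},"twist":{"type":"array"},"gripper":{"type":"array"}},"required":["translation","twist","gripper"]}

```bash
mkdir -p pics; python3 - <<'E'
from workcell import manip, vision
import cv2
for n in("scene","side"):
    cv2.imwrite(f"pics/{n}0.png",vision.grab_frame(n))
    c=vision.get_calibration(n);print(n,c)
s=manip.observe();print(s)
E
```

```text
scene {'camera_matrix': array([[429.66495384,   0.        , 281.0659305 ],
       [  0.        , 429.66495384, 199.39030311],
       [  0.        ,   0.        ,   1.        ]]), 'rvec': array([ 1.60078769,  1.85443835, -0.82893988]), 'tvec': array([ 0.07497342, -0.27858055,  1.63633241])}
side {'camera_matrix': array([[493.63536327,   0.        , 280.27016765],
       [  0.        , 493.63536327, 214.86900742],
       [  0.        ,   0.        ,   1.        ]]), 'rvec': array([ 2.23635301, -0.86259321,  0.3286546 ]), 'tvec': array([-0.39680588,  0.36378835,  1.30326639])}
{'time_s': 0.1, 'q': array([-1.25620127,  0.33387967,  0.03989416,  1.46616322, -0.01341278,
        1.34332817, -0.05849791]), 'joint_velocities': array([-0.00137506, -0.00225916,  0.0003232 , -0.00468065, -0.00164725,
        0.00186313, -0.00106974]), 'tau': array([ 3.56017801e-03, -6.57806468e+01,  1.33972820e+00, -4.04703784e+01,
       -5.96665847e-02,  4.09506785e-02,  5.75475906e-05]), 'tcp_pos': array([0.26120482, 0.59470487, 0.20013265]), 'tcp_rot': array([-1.07848848e-04,  2.05442074e-01,  9.78668985e-01, -7.48342016e-04]), 'ft_force': array([ 0.1597521 ,  1.4315242 , -0.61126316]), 'ft_torque': array([-0.01434266,  0.03104991, -0.01613656]), 'gripper_force': 0.0, 'opening': 1.0007681832488275}
```

View pics/scene0.png

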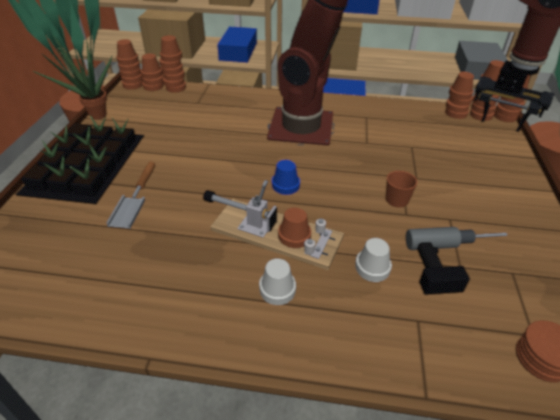

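View pics/side0.png

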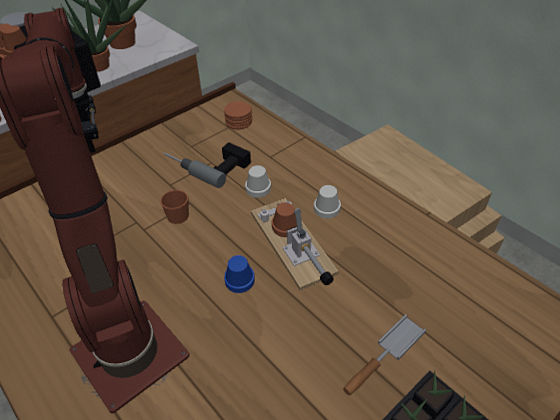

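The scene view shows the cradle at about (275,232), with the knob at (208,197), lever tip at (264,184) and pot at (295,225). In the side view the knob is at (327,278) and the lever tip at (299,210). I'll zoom in on both.

```bash
python3 - <<'E'
import cv2,numpy as np
a=cv2.imread("pics/scene0.png")[170:270,195:355];b=cv2.imread("pics/side0.png")[185:295,235:355]
a=cv2.resize(a,None,fx=5,fy=5,interpolation=2)[:, :]
cv2.imwrite("pics/za.png",a)
cv2.imwrite("pics/zb.png",cv2.resize(b,None,fx=5,fy=5,interpolation=2))
E
```

```text
(no output)
```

View pics/za.png

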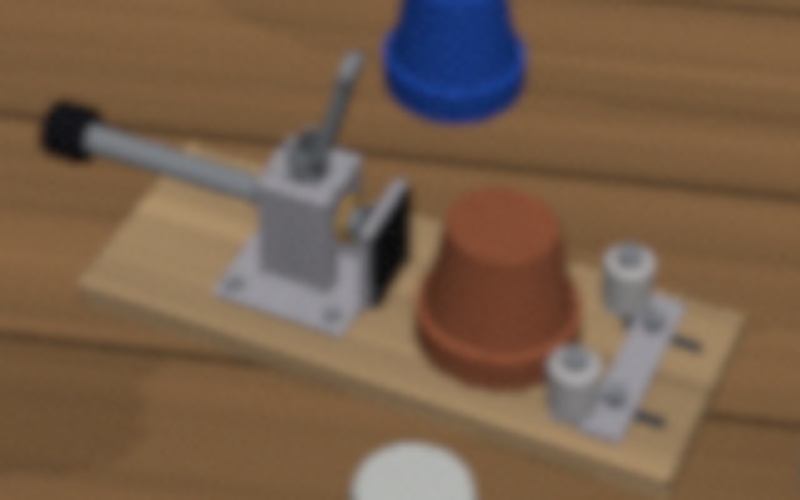

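View pics/zb.png

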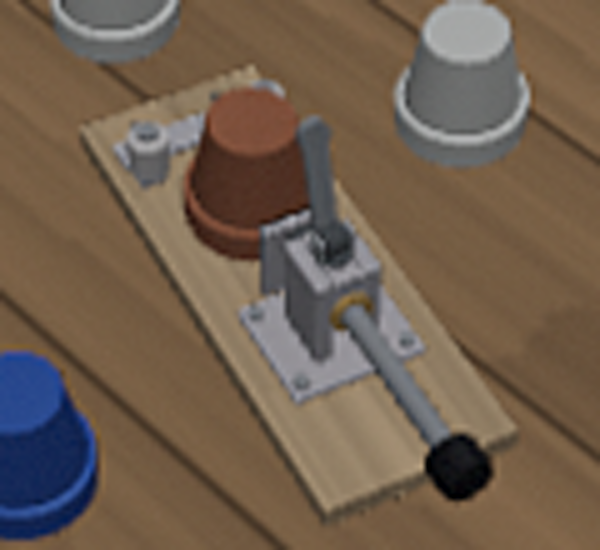

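In the scene crop the board's top corners are at (80,283), (188,145), (743,317) and (667,472), with the knob at (70,132). In the side crop the corners are at (82,130), (253,68), (517,432) and (325,508), with the knob at (459,467).

```bash
cat > h.py <<'E'
import cv2,numpy as np
from workcell import manip,vision
def ray(n,p,c=None):
    c=c or vision.get_calibration(n);R=cv2.Rodrigues(np.array(c["rvec"]))[0];o=-R.T@c["tvec"]
    d=R.T@np.linalg.inv(c["camera_matrix"])@[p[0],p[1],1];return o,d/np.linalg.norm(d)
def plane(n,p,z):
    o,d=ray(n,p);return o+d*(z-o[2])/d[2]
def tri(*nps):
    A=np.zeros((3,3));b=np.zeros(3)
    for n,p in nps:
        o,d=ray(n,p);M=np.eye(3)-np.outer(d,d);A+=M;b+=M@o
    return np.linalg.solve(A,b)
sc=lambda u,v:(195+u/5,170+v/5)
sd=lambda u,v:(235+u/5,185+v/5)
E
python3 - <<'E'
from h import *
np.set_printoptions(precision=4,suppress=True)
# order: back-right, back-left, front-left, front-right
S=[plane("scene",sc(*p),.018) for p in[(80,283),(188,145),(743,317),(667,472)]]
D=[plane("side",sd(*p),.018) for p in[(517,432),(325,508),(82,130),(253,68)]]
print(np.array(S));print(np.array(D))
for Q in(S,D,(np.array(S)+D)/2):
    b=(Q[0]+Q[1])/2;f=(Q[2]+Q[3])/2;x=(f-b)[:2];L=np.hypot(*x);x/=L
    c=(b+f)[:2]/2; o=c-x*.06
    print("len",L,"w",np.linalg.norm(Q[0]-Q[1]),np.linalg.norm(Q[2]-Q[3]),"x",x,np.arctan2(x[1],x[0]),"origin",o)
k=tri(("scene",sc(70,132)),("side",sd(459,467)));t=tri(("scene",sc(353,62)),("side",sd(315,127)))
print("knob",k,"tip",t)
y=np.array([-x[1],x[0]])
for p in(k,t): print((p[:2]-o)@x,(p[:2]-o)@y,p[2])
for n,f,ps in(("scene",sc,[(505,228),(500,340)]),("side",sd,[(253,120)])):
  for p in ps[:1]:
    q=plane(n,f(*p),.1);print("pot top",(q[:2]-o)@x,(q[:2]-o)@y)
s=manip.observe();print(s["tcp_pos"])
for n in("scene","side","wrist"):pass
E
```

```text
[[ 0.594  -0.1891  0.018 ]
 [ 0.4705 -0.1558  0.018 ]
 [ 0.5643  0.1789  0.018 ]
 [ 0.6816  0.1439  0.018 ]]
[[ 0.5893 -0.1942  0.018 ]
 [ 0.4681 -0.1576  0.018 ]
 [ 0.5596  0.1734  0.018 ]
 [ 0.6826  0.1402  0.018 ]]
len 0.3459065588703805 w 0.1279714386421048 0.12238235041759132 x [0.2621 0.965 ] 1.3055948917973286 origin [ 0.5619 -0.0634]
len 0.34532385852680597 w 0.12657728832677792 0.12740161943147174 x [0.2676 0.9635] 1.2999235430349794 origin [ 0.5588 -0.0673]
len 0.3456138191460638 w 0.12725876864186475 0.1248809742427131 x [0.2648 0.9643] 1.3027616078677648 origin [ 0.5603 -0.0654]
knob [ 0.5198 -0.2108  0.0631] tip [ 0.5681 -0.0384  0.1739]
-0.15094740764065967 0.000543834085010153 0.06308778449781043
0.028057469319923697 -0.00028968349612329273 0.1739454043255065
pot top 0.11970639043198189 -0.008100543908904414
pot top 0.11344323959703853 -0.004733058344330485
[0.2612 0.5947 0.2001]
```

```bash
cat >> h.py <<'E'
from scipy.spatial.transform import Rotation as Rn
O=np.array([.5603,-.0654,0]);TH=1.3028
CX=np.array([np.cos(TH),np.sin(TH),0]);CY=np.array([-CX[1],CX[0],0])
def cr(x,y,z): return O+CX*x+CY*y+np.array([0,0,z])
def tool():
    s=manip.observe();q=s["tcp_rot"];return s["tcp_pos"],Rn.from_quat([q[1],q[2],q[3],q[0]])
def incradle():
    p,R=tool();d=p-O;return np.round([d@CX*1e3,d@CY*1e3,d[2]*1e3],1)
RT=Rn.from_matrix(np.column_stack([CX,-CY,[0,0,-1]]))  # goal: tool x=+cradle x, down
E
python3 - <<'E'
from h import *
p,R=tool()
print("err twist",(R.inv()*RT).as_rotvec(),((R.inv()*RT)*Rn.from_euler('z',np.pi)).as_rotvec())
W=[p,p+[0.03,-.03,.07],np.array([.55,.25,.28]),np.array([.58,0,.28]),cr(-.215,0,.25)]
G=(R.inv()*RT).as_rotvec()
pts=[p]
for a,b in zip(W,W[1:]):
    n=int(np.ceil(np.linalg.norm(b-a)/.035));pts+=[a+(b-a)*i/n for i in range(1,n+1)]
N=len(pts)-1;t=np.array([0,0,np.round(G[2]/N,3)]);print(N,t)
out=[];C=R;c=p.copy()
for q in pts[1:]:
    d=np.round(C.inv().apply(q-c)*1e3);c=c+C.apply(d/1e3);C=C*Rn.from_rotvec(t);out.append([int(v) for v in d])
for i in range(0,N,10):print(out[i:i+10])
E
```

```text
err twist [-1.17596827e-03  1.15468095e-03  1.42496145e+00] [-1.20164136e-03 -1.22379442e-03 -1.71663055e+00]
32 [0.    0.    0.045]
[[-13, -5, -23], [-14, -5, -24], [-13, -4, -23], [-32, -11, -1], [-33, -9, -1], [-33, -9, 0], [-33, -6, -1], [-34, -6, -1], [-33, -3, -1], [-34, -2, -1]]
[[-34, -1, 0], [-34, 1, -1], [-34, 2, -1], [-34, 4, -1], [-33, 6, -1], [-30, -12, 1], [-30, -9, 0], [-30, -9, 0], [-31, -7, 0], [-31, -6, 0]]
[[-31, -4, 0], [-31, -3, 0], [-31, -1, 0], [-30, -13, 3], [-29, -10, 4], [-30, -10, 3], [-30, -8, 3], [-31, -7, 4], [-31, -5, 3], [-31, -4, 3]]
[[-32, -3, 4], [-31, -1, 3]]
```

Call:
{"name": "apply_moves", "arguments": {
  "translation": [
    [-13,-5,-23],
    [-14,-5,-24],
    [-13,-4,-23],
    [-32,-11,-1],
    [-33,-9,-1],
    [-33,-9,0],
    [-33,-6,-1],
    [-34,-6,-1],
    [-33,-3,-1],
    [-34,-2,-1]
  ],
  "twist": [
    [0,0,0.045],
    [0,0,0.045],
    [0,0,0.045],
    [0,0,0.045],
    [0,0,0.045],
    [0,0,0.045],
    [0,0,0.045],
    [0,0,0.045],
    [0,0,0.045],
    [0,0,0.045]
  ],
  "gripper": [0,0,0,0,0,0,0,0,0,0]
}}

```text
time_s: 1.1
tcp_pos: [0.443, 0.3807, 0.2767]
tcp_rot: [-0.0, 0.419, 0.908, -0.0]
ft_force: [0.9, 0.4, -0.3]
opening: 0.174
gripper_force: 0.0
```

Call:
{"name": "apply_moves", "arguments": {
  "translation": [
    [-34,-1,0],
    [-34,1,-1],
    [-34,2,-1],
    [-34,4,-1],
    [-33,6,-1],
    [-30,-12,1],
    [-30,-9,0],
    [-30,-9,0],
    [-31,-7,0],
    [-31,-6,0]
  ],
  "twist": [
    [0,0,0.045],
    [0,0,0.045],
    [0,0,0.045],
    [0,0,0.045],
    [0,0,0.045],
    [0,0,0.045],
    [0,0,0.045],
    [0,0,0.045],
    [0,0,0.045],
    [0,0,0.045]
  ],
  "gripper": [0,0,0,0,0,0,0,0,0,0]
}}

```text
time_s: 2.1
tcp_pos: [0.5683, 0.0912, 0.2802]
tcp_rot: [-0.0, 0.612, 0.791, 0.0]
ft_force: [0.4, 0.0, 1.0]
opening: 0.004
gripper_force: 0.0
```

Call:
{"name": "apply_moves", "arguments": {
  "translation": [
    [-31,-4,0],
    [-31,-3,0],
    [-31,-1,0],
    [-30,-13,3],
    [-29,-10,4],
    [-30,-10,3],
    [-30,-8,3],
    [-31,-7,4],
    [-31,-5,3],
    [-31,-4,3]
  ],
  "twist": [
    [0,0,0.045],
    [0,0,0.045],
    [0,0,0.045],
    [0,0,0.045],
    [0,0,0.045],
    [0,0,0.045],
    [0,0,0.045],
    [0,0,0.045],
    [0,0,0.045],
    [0,0,0.045]
  ],
  "gripper": [0,0,0,0,0,0,0,0,0,0]
}}

```text
time_s: 3.1
tcp_pos: [0.5191, -0.2133, 0.2567]
tcp_rot: [-0.0, 0.773, 0.634, 0.0]
ft_force: [0.8, -0.9, 0.4]
opening: 0.005
gripper_force: 0.0
```

Call:
{"name": "apply_moves", "arguments": {
  "translation": [
    [-32,-3,4],
    [-31,-1,3],
    [0,0,0]
  ],
  "twist": [
    [0,0,0.045],
    [0,0,0.03],
    [0,0,0]
  ],
  "gripper": [0,0,0]
}}

```text
time_s: 3.4
tcp_pos: [0.4996, -0.2775, 0.2497]
tcp_rot: [0.0, 0.798, 0.603, -0.001]
ft_force: [-0.9, 0.3, 1.1]
opening: 0.009
gripper_force: 0.0
```

```bash
python3 - <<'E'
from h import *
print(incradle(),((tool()[1]).inv()*RT).as_rotvec(),manip.observe()["ft_force"],manip.observe()["opening"],manip.observe()["time_s"])
cv2.imwrite("pics/w1.png",vision.grab_frame("wrist"))
E
```

```text
[-220.6    2.4  249.7] [-0.00039273  0.00125063 -0.00938187] [-0.85352015  0.34097358  1.13406679] 0.009380683537137832 3.4
```

View pics/w1.png

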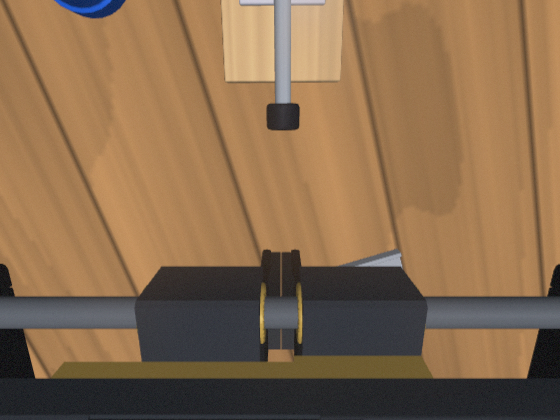

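The wrist view shows the rod axis at u≈283, in line with the fingers. The knob's back edge is at (283,129) and the trowel blade tip is low on the right at (400,252).

```bash
python3 - <<'E'
from h import *
f=lambda p,z:np.round([(plane("wrist",p,z)-O)@CX*1e3,(plane("wrist",p,z)-O)@CY*1e3],1)
print(f((283,129),.064),f((283,105),.081),f((283,60),.072),f((283,10),.072),f((225,82),.018),f((341,82),.018),f((400,252),.01),f((340,268),.01))
E
```

```text
[-160.6   -1.9] [-136.9   -1.8] [-95.5  -2. ] [-52.7  -2.2] [-111.5   62.9] [-112.3  -67.4] [-322.8 -156. ] [-345.6  -77.9]
```

Call:
{"name": "apply_moves", "arguments": {
  "translation": [
    [0,2,35],
    [0,2,35],
    [0,0,35],
    [0,0,35],
    [0,0,30],
    [0,0,26],
    [10,0,0],
    [10,0,0],
    [10,0,0],
    [0,0,0]
  ],
  "twist": [
    [0,0,-0.009],
    [0,0,0],
    [0,0,0],
    [0,0,0],
    [0,0,0],
    [0,0,0],
    [0,0,0],
    [0,0,0],
    [0,0,0],
    [0,0,0]
  ],
  "gripper": [0,0,0,0,0,0,0,0,0,0]
}}

```text
time_s: 4.45
tcp_pos: [0.5167, -0.2418, 0.0554]
tcp_rot: [0.0, 0.792, 0.611, 0.001]
ft_force: [-0.3, 0.2, 0.1]
opening: 0.002
gripper_force: 0.0
```

Call:
{"name": "apply_moves", "arguments": {
  "translation": [
    [3,0,0],
    [3,0,0],
    [3,0,0],
    [3,0,0],
    [0,0,0]
  ],
  "twist": [
    [0,0,0],
    [0,0,0],
    [0,0,0],
    [0,0,0],
    [0,0,0]
  ],
  "gripper": [0,0,0,0,0]
}}

```text
time_s: 4.95
tcp_pos: [0.5177, -0.2334, 0.0542]
tcp_rot: [0.001, 0.793, 0.61, -0.0]
ft_force: [-1.0, -3.4, 1.3]
opening: 0.011
gripper_force: 1.8
```

Call:
{"name": "apply_moves", "arguments": {
  "translation": [
    [2,0,0],
    [2,0,0],
    [2,0,0],
    [2,0,0],
    [0,0,0]
  ],
  "twist": [
    [0,0,0],
    [0,0,0],
    [0,0,0],
    [0,0,0],
    [0,0,0]
  ],
  "gripper": [0,0,0,0,0]
}}

```text
time_s: 5.45
tcp_pos: [0.5198, -0.226, 0.0542]
tcp_rot: [0.001, 0.793, 0.609, -0.0]
ft_force: [-0.8, -5.4, 1.0]
opening: 0.007
gripper_force: 2.4
```

Call:
{"name": "apply_moves", "arguments": {
  "translation": [
    [2,0,0],
    [2,0,0],
    [2,0,0],
    [2,0,0],
    [0,0,0]
  ],
  "twist": [
    [0,0,0],
    [0,0,0],
    [0,0,0],
    [0,0,0],
    [0,0,0]
  ],
  "gripper": [0,0,0,0,0]
}}

```text
time_s: 5.95
tcp_pos: [0.5219, -0.2183, 0.0542]
tcp_rot: [0.001, 0.793, 0.609, -0.0]
ft_force: [-0.3, -4.8, 1.6]
opening: 0.007
gripper_force: 2.4
```

Call:
{"name": "apply_moves", "arguments": {
  "translation": [
    [2,0,0],
    [2,0,0],
    [2,0,0],
    [1,0,0],
    [0,0,0]
  ],
  "twist": [
    [0,0,0],
    [0,0,0],
    [0,0,0],
    [0,0,0],
    [0,0,0]
  ],
  "gripper": [0,0,0,0,0]
}}

```text
time_s: 6.45
tcp_pos: [0.5235, -0.2122, 0.0542]
tcp_rot: [0.001, 0.793, 0.609, -0.001]
ft_force: [-1.3, -7.1, 0.9]
opening: 0.007
gripper_force: 3.4
```

Call:
{"name": "apply_moves", "arguments": {
  "translation": [
    [2,0,0],
    [2,0,0],
    [0,0,0]
  ],
  "twist": [
    [0,0,0],
    [0,0,0],
    [0,0,0]
  ],
  "gripper": [0,0,0]
}}

```text
time_s: 6.75
tcp_pos: [0.5246, -0.2083, 0.0542]
tcp_rot: [0.001, 0.793, 0.609, -0.001]
ft_force: [0.2, -6.7, 0.4]
opening: 0.007
gripper_force: 3.3
```

Call:
{"name": "apply_moves", "arguments": {
  "translation": [
    [2,0,0],
    [2,0,0],
    [0,0,0]
  ],
  "twist": [
    [0,0,0],
    [0,0,0],
    [0,0,0]
  ],
  "gripper": [0,0,0]
}}

```text
time_s: 7.05
tcp_pos: [0.5255, -0.2047, 0.0542]
tcp_rot: [0.001, 0.793, 0.609, -0.001]
ft_force: [-0.5, -7.0, 0.9]
opening: 0.003
gripper_force: 3.7
```

Call:
{"name": "apply_moves", "arguments": {
  "translation": [
    [2,0,0],
    [2,0,0],
    [0,0,0]
  ],
  "twist": [
    [0,0,0],
    [0,0,0],
    [0,0,0]
  ],
  "gripper": [0,0,0]
}}

```text
time_s: 7.35
tcp_pos: [0.5262, -0.2024, 0.0543]
tcp_rot: [0.002, 0.793, 0.609, -0.001]
ft_force: [-1.8, -11.9, -0.1]
opening: 0.009
gripper_force: 6.0
```

Call:
{"name": "apply_moves", "arguments": {
  "translation": [
    [2,0,0],
    [2,0,0],
    [0,0,0]
  ],
  "twist": [
    [0,0,0],
    [0,0,0],
    [0,0,0]
  ],
  "gripper": [0,0,0]
}}

```text
time_s: 7.65
tcp_pos: [0.5263, -0.2019, 0.0544]
tcp_rot: [0.003, 0.794, 0.608, -0.003]
ft_force: [-2.7, -22.2, -0.8]
opening: 0.008
gripper_force: 10.8
```

The pot came up firm at about 22 N on the knob, so roughly 16 N at the foot. I'll back off gently, rise and look.

Call:
{"name": "apply_moves", "arguments": {
  "translation": [
    [-3,0,0],
    [-5,0,0],
    [-15,0,0],
    [-15,0,0],
    [0,0,-40],
    [0,0,-45],
    [0,0,-45],
    [0,0,-45],
    [0,0,-45],
    [0,0,-10]
  ],
  "twist": [
    [0,0,0],
    [0,0,0],
    [0,0,0],
    [0,0,0],
    [0,0,0],
    [0,0,0],
    [0,0,0],
    [0,0,0],
    [0,0,0],
    [0,0,0]
  ],
  "gripper": [0,0,0,0,0,0,0,0,0,0]
}}

```text
time_s: 8.65
tcp_pos: [0.5198, -0.2319, 0.289]
tcp_rot: [0.002, 0.792, 0.61, 0.003]
ft_force: [0.3, -0.7, 0.1]
opening: 0.008
gripper_force: 0.0
```

Call:
{"name": "apply_moves", "arguments": {
  "translation": [
    [20,0,0],
    [30,0,0],
    [30,0,0],
    [30,0,0],
    [20,0,0],
    [0,0,0],
    [0,0,0]
  ],
  "twist": [
    [0,0,0],
    [0,0,0],
    [0,0,0],
    [0,0,0],
    [0,0,0],
    [0,0,0],
    [0,0,0]
  ],
  "gripper": [0,0,0,0,0,0,0]
}}

```text
time_s: 9.35
tcp_pos: [0.5512, -0.1055, 0.2835]
tcp_rot: [-0.0, 0.792, 0.61, -0.0]
ft_force: [0.1, -1.3, 0.3]
opening: 0.007
gripper_force: 0.0
```

```bash
python3 - <<'E'
from h import *
print(incradle(),((tool()[1]).inv()*RT).as_rotvec(),manip.observe()["ft_force"])
cv2.imwrite("pics/w2.png",vision.grab_frame("wrist"))
E
```

```text
[-41.   -1.8 283.5] [-0.00094795  0.00012571  0.01011047] [ 0.10138106 -1.25260626  0.2502202 ]
```

View pics/w2.png

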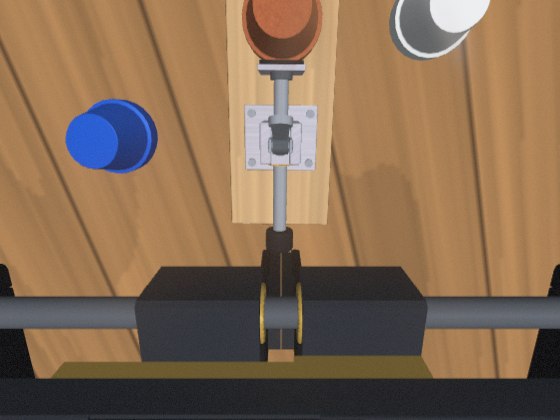

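The wrist view shows the foot at (281,66) touching the pot's rim, with the lever tip at (281,118) and the pot roughly central. I'll check the rollers with the fixed cameras.

```bash
python3 - <<'E'
from h import *
a=vision.grab_frame("scene")[200:265,265:345];b=vision.grab_frame("side")[190:255,240:320]
cv2.imwrite("pics/z2.png",np.hstack([cv2.resize(i,(400,325),interpolation=2) for i in(a,b)]))
E
```

```text
(no output)
```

View pics/z2.png

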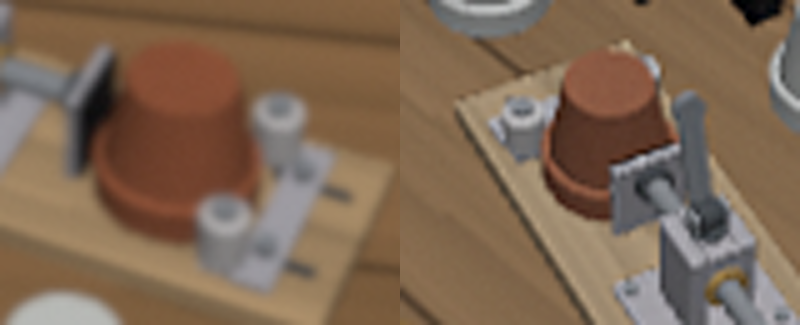

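```bash
python3 - <<'E'
from h import *
f=lambda q:np.round([(q-O)@CX*1e3,(q-O)@CY*1e3,q[2]*1e3],1)
print("rollL",f(tri(("scene",(321,221.2)),("side",(264.4,211.6)))))
for z in(.05,.06,.07):print(z,f(plane("scene",(321,221.2),z)),f(plane("scene",(310,241.4),z)),f(plane("side",(264.4,211.6),z)))
print("pot",f(tri(("scene",(302,215.6)),("side",(282.4,206.6)))),f(plane("scene",(302,215.6),.1)),f(plane("side",(282.4,206.6),.1)))
E
```

```text
rollL [173.7  41.8  56.4]
0.05 [172.3  48.9  50. ] [171.3 -34.1  50. ] [178.7  39.1  50. ]
0.06 [175.1  38.8  60. ] [174.1 -43.1  60. ] [169.7  42.9  60. ]
0.07 [177.9  28.8  70. ] [176.9 -52.2  70. ] [160.6  46.7  70. ]
pot [131.9  -1.   97.3] [134.   -1.8 100. ] [127.4  -0.7 100. ]
```

Pot to roller distances come out at about 60 and 57 mm, against 59 expected, so it is home on both rollers. Next is the lever: over it, then down on the pot side.

Call:
{"name": "apply_moves", "arguments": {
  "translation": [
    [20,0,0],
    [30,0,0],
    [30,0,0],
    [23,0,0],
    [0,0,30],
    [0,0,35],
    [0,0,35],
    [0,0,25],
    [0,0,0],
    [0,0,0]
  ],
  "twist": [
    [0,0,0.01],
    [0,0,0],
    [0,0,0],
    [0,0,0],
    [0,0,0],
    [0,0,0],
    [0,0,0],
    [0,0,0],
    [0,0,0],
    [0,0,0]
  ],
  "gripper": [0,0,0,0,0,0,0,0,0,0]
}}

```text
time_s: 10.5
tcp_pos: [0.5788, -0.0073, 0.1597]
tcp_rot: [0.0, 0.796, 0.605, -0.0]
ft_force: [-0.4, 0.0, 0.2]
opening: 0.007
gripper_force: 0.0
```

```bash
python3 - <<'E'
from h import *
print(incradle(),((tool()[1]).inv()*RT).as_rotvec(),manip.observe()["ft_force"])
# corner path: TCP = contact + half width 9.5mm in x, r along arm 66
for ph in np.arange(-.2,1.6,.1):
    a=np.array([-np.sin(ph),np.cos(ph)]);n=np.array([np.cos(ph),np.sin(ph)])
    P=66*a+11*n+[0,104]; print(round(ph,2),np.round(P+[9.5,0]))
E
```

```text
[ 60.9  -2.4 159.7] [ 0.00012908  0.00027409 -0.0022368 ] [-0.36084499  0.02318234  0.24651634]
-0.2 [ 33. 166.]
-0.1 [ 27. 169.]
0.0 [ 20. 170.]
0.1 [ 14. 171.]
0.2 [  7. 171.]
0.3 [  1. 170.]
0.4 [ -6. 169.]
0.5 [-12. 167.]
0.6 [-19. 165.]
0.7 [-25. 162.]
0.8 [-30. 158.]
0.9 [-35. 154.]
1.0 [-40. 149.]
1.1 [-44. 144.]
1.2 [-48. 138.]
1.3 [-51. 132.]
1.4 [-54. 126.]
1.5 [-56. 120.]
```

Call:
{"name": "apply_moves", "arguments": {
  "translation": [
    [-8,0,0],
    [-8,0,-1],
    [-6,0,-2],
    [-6,0,-2],
    [-6,0,-2],
    [-6,0,-1],
    [-6,0,0],
    [-6,0,0],
    [0,0,0]
  ],
  "twist": [
    [0,0,0],
    [0,0,0],
    [0,0,0],
    [0,0,0],
    [0,0,0],
    [0,0,0],
    [0,0,0],
    [0,0,0],
    [0,0,0]
  ],
  "gripper": [0,0,0,0,0,0,0,0,0]
}}

```text
time_s: 11.4
tcp_pos: [0.5645, -0.0578, 0.1669]
tcp_rot: [0.0, 0.796, 0.605, -0.0]
ft_force: [1.3, 0.0, -0.1]
opening: 0.006
gripper_force: 0.0
```

```bash
python3 - <<'E'
from h import *
print(incradle(),manip.observe()["ft_force"]@np.array([CX,CY,[0,0,1]]).T)
E
```

```text
[  8.4  -2.  166.9] [ 0.33598341 -1.2065459  -0.14988816]
```

Call:
{"name": "apply_moves", "arguments": {
  "translation": [
    [-7,0,0],
    [-7,0,1],
    [-6,0,2],
    [-7,0,2],
    [-7,0,3],
    [-6,0,4],
    [0,0,0]
  ],
  "twist": [
    [0,0,0],
    [0,0,0],
    [0,0,0],
    [0,0,0],
    [0,0,0],
    [0,0,0],
    [0,0,0]
  ],
  "gripper": [0,0,0,0,0,0,0]
}}

```text
time_s: 12.1
tcp_pos: [0.5534, -0.0964, 0.1543]
tcp_rot: [-0.0, 0.796, 0.605, -0.0]
ft_force: [0.1, -0.4, -0.2]
opening: 0.006
gripper_force: 0.0
```

```bash
python3 - <<'E'
from h import *
print(incradle(),manip.observe()["ft_force"]@np.array([CX,CY,[0,0,1]]).T)
cv2.imwrite("pics/z3.png",cv2.resize(vision.grab_frame("side")[150:270,225:345],(600,600),interpolation=2))
E
```

```text
[-31.7  -1.6 154.3] [-0.36564513 -0.19011321 -0.19298269]
```

View pics/z3.png

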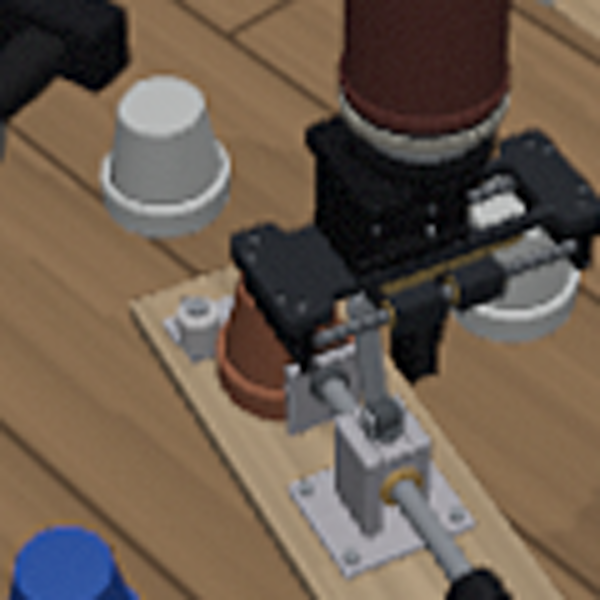

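The side view shows the lever still upright at about (370,340), with the fingertips at about (415,370), beside or beyond it. I'll check the geometry by projection.

```bash
python3 - <<'E'
from h import *
c=vision.get_calibration("side")
def pj(p,crop=(225,150)):
    u=cv2.projectPoints(np.array([p]),c["rvec"],c["tvec"],c["camera_matrix"],None)[0].ravel();return np.round((u-crop)*5)
print("tcp",pj(tool()[0]),"pin",pj(cr(0,-.002,.104)),"knob",pj(cr(-.131,-.002,.064)))
for ph in(-.28,0,.5,1):print(ph,"tip",pj(cr(-.08*np.sin(ph)+.007*np.cos(ph),-.002,.104+.08*np.cos(ph)+.007*np.sin(ph))))
o,d=ray("side",(280,215));print(o)
for x in(-.032,0,.03,.06):print(x,pj(cr(x,-.002,.154)))
E
```

```text
tcp [413. 390.] pin [386. 414.] knob [495. 614.]
-0.28 tip [364. 293.]
0 tip [382. 311.]
0.5 tip [416. 363.]
1 tip [442. 430.]
[-0.12072029 -0.7583825   1.1826169 ]
-0.032 [414. 392.]
0 [387. 355.]
0.03 [363. 322.]
0.06 [339. 289.]
```

```bash
python3 - <<'E'
from h import *
w=cv2.resize(vision.grab_frame("wrist")[60:420,130:430],(400,480));a=vision.grab_frame("scene")[150:246,210:290]
cv2.imwrite("pics/z4.png",np.hstack([w,cv2.resize(a,(400,480),interpolation=2)]))
E
```

```text
(no output)
```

View pics/z4.png

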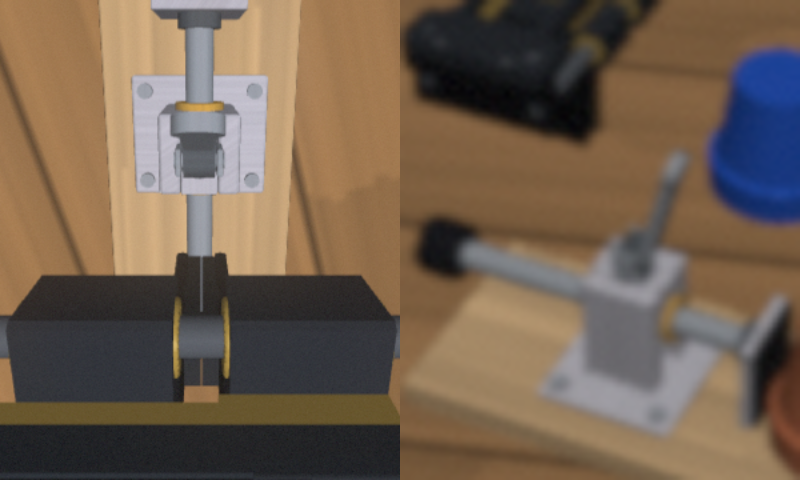

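The wrist view shows the lever still open, ahead of the fingers. The scene view shows the gripper well away from the lever, so I'll project the reported TCP into the cameras.

```bash
python3 - <<'E'
from h import *
print(incradle(),manip.observe()["time_s"])
for n,f in(("scene",lambda u:(u-[210,150])*5),("wrist",lambda u:(u-[130,60])*4/3)):
    c=vision.get_calibration(n)
    for x in(tool()[0],cr(0,-.002,.104),cr(.03,-.002,.178),cr(-.131,-.002,.064),cr(.06,-.002,.16)):
        print(n,np.round(f(cv2.projectPoints(np.array([x]),c["rvec"],c["tvec"],c["camera_matrix"],None)[0].ravel())))
E
```

```text
[-30.1  -2.  154.9] 12.25
scene [174. 165.]
scene [228. 253.]
scene [277. 160.]
scene [ 22. 243.]
scene [330. 203.]
wrist [199. 255.]
wrist [199. 162.]
wrist [198. 120.]
wrist [200. 339.]
wrist [198.  32.]
```

```bash
python3 - <<'E'
from h import *
a=cv2.imread("pics/z4.png")[:,400:];a=cv2.resize(a,(80,96),interpolation=cv2.INTER_AREA)
g=a.max(2)
for r in range(10,40,1):print(r,''.join('#' if v<60 else '+' if v<90 else '.' for v in g[r,:60]))
E
```

```text
10 +##################################++++++##+................
11 .##################################++++++#++................
12 .+################################+++###+++.................
13 ..+##############################+++####++..................
14 ..+#############################+++#####+...................
15 ...+############################++#####+....................
16 ...+############################+######+....................
17 ...+###################################+....................
18 ...+###################################+....................
19 ....+##################################+....................
20 .....+++###############################+....................
21 ........+++############################+....................
22 ............++#########################+....................
23 ...............+++#####################+....................
24 ...................+++#################+....................
25 ......................+++##############+....................
26 ..........................++##########+.....................
27 .............................++++####+......................
28 ..................................++++......................
29 ............................................................
30 ............................................................
31 ............................................................
32 ............................................................
33 ............................................................
34 ............................................................
35 ............................................................
36 ......................................................+.....
37 .....................................................++.....
38 .....................................................++.....
39 .....................................................++.....
```

Geometry says the TCP is as reported (the gripper body hides the fingers in the scene view), so the fingertip must have slipped over the lever's end. I'll go back over and retry lower, checking force along the way.

Call:
{"name": "apply_moves", "arguments": {
  "translation": [
    [0,0,-35],
    [0,0,-40],
    [20,0,-10],
    [30,0,0],
    [30,0,0],
    [14,0,10],
    [0,0,35],
    [0,0,30],
    [0,0,15],
    [0,0,0]
  ],
  "twist": [
    [0,0,0],
    [0,0,0],
    [0,0,0],
    [0,0,0],
    [0,0,0],
    [0,0,0],
    [0,0,0],
    [0,0,0],
    [0,0,0],
    [0,0,0]
  ],
  "gripper": [0,0,0,0,0,0,0,0,0,0]
}}

```text
time_s: 13.25
tcp_pos: [0.5776, -0.0051, 0.1477]
tcp_rot: [-0.001, 0.796, 0.606, -0.002]
ft_force: [-0.4, 0.0, 0.5]
opening: 0.003
gripper_force: 0.0
```

Call:
{"name": "apply_moves", "arguments": {
  "translation": [
    [-6,0,0],
    [-6,0,0],
    [-6,0,0],
    [-6,0,0],
    [0,0,0]
  ],
  "twist": [
    [0,0,0],
    [0,0,0],
    [0,0,0],
    [0,0,0],
    [0,0,0]
  ],
  "gripper": [0,0,0,0,0]
}}

```text
time_s: 13.75
tcp_pos: [0.5731, -0.0286, 0.1508]
tcp_rot: [0.0, 0.796, 0.605, 0.001]
ft_force: [-0.1, 1.3, 0.2]
opening: 0.009
gripper_force: 0.1
```

Call:
{"name": "apply_moves", "arguments": {
  "translation": [
    [-6,0,0],
    [-6,0,0],
    [0,0,0]
  ],
  "twist": [
    [0,0,0],
    [0,0,0],
    [0,0,0]
  ],
  "gripper": [0,0,0]
}}

```text
time_s: 14.05
tcp_pos: [0.5695, -0.04, 0.1502]
tcp_rot: [0.0, 0.796, 0.606, 0.0]
ft_force: [0.8, 1.2, 0.2]
opening: 0.009
gripper_force: 0.7
```

```bash
python3 - <<'E'
from h import *
print(incradle(),manip.observe()["ft_force"]@np.array([CX,CY,[0,0,1]]).T)
E
```

```text
[ 26.9  -2.2 150.2] [ 1.36881116 -0.45020983  0.18466491]
```

Call:
{"name": "apply_moves", "arguments": {
  "translation": [
    [-6,0,0],
    [-6,0,0],
    [-5,0,0],
    [0,0,0]
  ],
  "twist": [
    [0,0,0],
    [0,0,0],
    [0,0,0],
    [0,0,0]
  ],
  "gripper": [0,0,0,0]
}}

```text
time_s: 14.45
tcp_pos: [0.5651, -0.056, 0.1502]
tcp_rot: [-0.0, 0.796, 0.606, 0.0]
ft_force: [0.8, 3.2, 3.1]
opening: 0.006
gripper_force: 1.7
```

Call:
{"name": "apply_moves", "arguments": {
  "translation": [
    [-5,0,0],
    [-5,0,0],
    [-5,0,1],
    [0,0,0]
  ],
  "twist": [
    [0,0,0],
    [0,0,0],
    [0,0,0],
    [0,0,0]
  ],
  "gripper": [0,0,0,0]
}}

```text
time_s: 14.85
tcp_pos: [0.561, -0.07, 0.1486]
tcp_rot: [-0.0, 0.796, 0.606, 0.0]
ft_force: [2.2, 2.9, -0.0]
opening: 0.002
gripper_force: 1.8
```

```bash
python3 - <<'E'
from h import *
print(incradle(),manip.observe()["ft_force"]@np.array([CX,CY,[0,0,1]]).T)
E
```

```text
[ -4.2  -1.9 148.6] [ 3.41846691 -1.32094571 -0.01811854]
```

Call:
{"name": "apply_moves", "arguments": {
  "translation": [
    [-4,0,2],
    [-4,0,3],
    [-4,0,3],
    [0,0,0]
  ],
  "twist": [
    [0,0,0],
    [0,0,0],
    [0,0,0],
    [0,0,0]
  ],
  "gripper": [0,0,0,0]
}}

```text
time_s: 15.25
tcp_pos: [0.5582, -0.0826, 0.1413]
tcp_rot: [0.001, 0.796, 0.606, 0.0]
ft_force: [1.0, 2.6, 5.7]
opening: 0.002
gripper_force: 2.5
```

```bash
python3 - <<'E'
from h import *
print(incradle(),manip.observe()["ft_force"]@np.array([CX,CY,[0,0,1]]).T)
E
```

```text
[-17.1  -2.6 141.3] [ 2.78017418 -0.26095682  5.68293185]
```

Call:
{"name": "apply_moves", "arguments": {
  "translation": [
    [-4,0,4],
    [-4,0,5],
    [-3,0,5],
    [0,0,0]
  ],
  "twist": [
    [0,0,0],
    [0,0,0],
    [0,0,0],
    [0,0,0]
  ],
  "gripper": [0,0,0,0]
}}

```text
time_s: 15.65
tcp_pos: [0.5552, -0.0939, 0.1271]
tcp_rot: [0.001, 0.796, 0.605, -0.0]
ft_force: [1.7, 0.6, 2.9]
opening: 0.006
gripper_force: 1.4
```

```bash
python3 - <<'E'
from h import *
print(incradle(),manip.observe()["ft_force"]@np.array([CX,CY,[0,0,1]]).T)
E
```

```text
[-28.8  -2.6 127.1] [ 1.01932489 -1.47750006  2.90805157]
```

Call:
{"name": "apply_moves", "arguments": {
  "translation": [
    [-2,0,4],
    [-1,0,4],
    [0,0,2],
    [0,0,0],
    [0,0,0]
  ],
  "twist": [
    [0,0,0],
    [0,0,0],
    [0,0,0],
    [0,0,0],
    [0,0,0]
  ],
  "gripper": [0,0,0,0,0]
}}

```text
time_s: 16.15
tcp_pos: [0.5538, -0.0958, 0.1168]
tcp_rot: [0.0, 0.796, 0.606, -0.0]
ft_force: [0.9, -0.4, 1.8]
opening: 0.004
gripper_force: 0.6
```

Call:
{"name": "apply_moves", "arguments": {
  "translation": [
    [0,0,2],
    [0,0,1],
    [0,0,0]
  ],
  "twist": [
    [0,0,0],
    [0,0,0],
    [0,0,0]
  ],
  "gripper": [0,0,0]
}}

```text
time_s: 16.45
tcp_pos: [0.5541, -0.0954, 0.1139]
tcp_rot: [0.0, 0.796, 0.606, -0.0]
ft_force: [0.7, 0.4, 2.9]
opening: 0.002
gripper_force: 1.3
```

Call:
{"name": "apply_moves", "arguments": {
  "translation": [
    [0,0,-5],
    [0,0,-20],
    [0,0,-40],
    [-20,0,-40],
    [-40,0,-20],
    [-40,0,0],
    [-20,0,0],
    [0,0,0],
    [0,0,0]
  ],
  "twist": [
    [0,0,0],
    [0,0,0],
    [0,0,0],
    [0,0,0],
    [0,0,0],
    [0,0,0],
    [0,0,0],
    [0,0,0],
    [0,0,0]
  ],
  "gripper": [0,0,0,0,0,0,0,0,0]
}}

```text
time_s: 17.35
tcp_pos: [0.522, -0.2105, 0.2388]
tcp_rot: [-0.0, 0.796, 0.606, -0.0]
ft_force: [0.2, 0.2, -0.3]
opening: 0.003
gripper_force: 0.0
```

```bash
python3 - <<'E'
from h import *
print(incradle(),manip.observe()["ft_force"],manip.observe()["time_s"])
w=cv2.resize(vision.grab_frame("wrist")[0:280,130:430],(300,280))
a=cv2.resize(vision.grab_frame("scene")[170:270,195:355],(500,312),interpolation=2);b=cv2.resize(vision.grab_frame("side")[185:295,235:355],(300,275),interpolation=2)
C=np.zeros((590,800,3),np.uint8);C[:280,:300]=w;C[:312,300:]=a;C[312:587,300:600]=b
cv2.imwrite("pics/z5.png",C)
E
```

```text
[-150.1   -1.5  238.8] [ 0.2175711   0.21967199 -0.2844933 ] 17.35
```

View pics/z5.png

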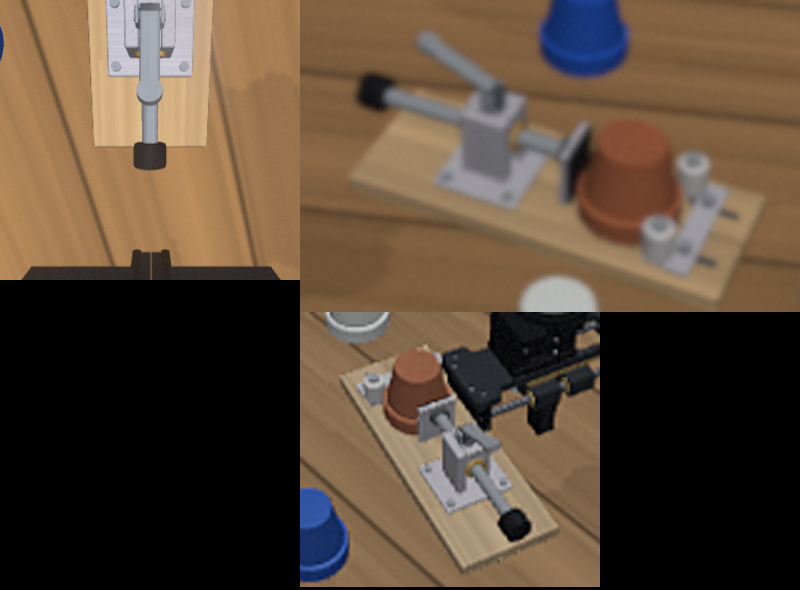

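The lever has swung over towards the knob, but in the scene view its tip at (428,42) looks raised above level. I'll triangulate it.

```bash
python3 - <<'E'
from h import *
q=tri(("scene",(195+128/3.125,170+42/3.125)),("side",(235+195/2.5,185+133/2.5)))-O
x,z=q@CX*1e3,q[2]*1e3;print(x,q@CY*1e3,z,"phi",np.arctan2(-x,z-104))
for n in("scene","side"):
    c=vision.get_calibration(n)
    for ph in(.9,1.2,1.57):
        p=cr(-.078*np.sin(ph)+.0075*np.cos(ph),-.002,.104+.078*np.cos(ph)+.0075*np.sin(ph))
        u=cv2.projectPoints(np.array([p]),c["rvec"],c["tvec"],c["camera_matrix"],None)[0].ravel()
        print(n,ph,(u-[195,170])*3.125+[300,0] if n=="scene" else (u-[235,185])*2.5+[300,312])
E
```

```text
-59.81215675665278 -1.257180398188309 141.6959537920722 phi 1.0084385090402814
scene 0.9 [427.58561979  29.23353609]
scene 1.2 [414.89812327  42.59410417]
scene 1.57 [408.84164128  64.79658822]
side 0.9 [492.79708356 432.04292756]
side 1.2 [498.16151218 451.47755134]
side 1.57 [500.80337108 472.34758078]
```

```bash
cat >> h.py <<'E'
def levertip():
    # lever angle phi from upright whose axis best matches grey (unsaturated, bright) pixels
    out=[]
    for n in("scene","side"):
        im=vision.grab_frame(n);h=cv2.cvtColor(im,cv2.COLOR_BGR2HSV);c=vision.get_calibration(n)
        g=((h[...,1]<60)&(h[...,2]>70)).astype(np.float32)
        sc_=[]
        F=np.arange(-.3,1.65,.05)
        for ph in F:
            r=np.linspace(.03,.078,12)
            P=np.array([cr(-a*np.sin(ph)+.0075*np.cos(ph),-.002,.104+a*np.cos(ph)+.0075*np.sin(ph)) for a in r])
            u=cv2.projectPoints(P,c["rvec"],c["tvec"],c["camera_matrix"],None)[0].reshape(-1,1,2).astype(np.float32)
            sc_.append(cv2.remap(g,u,None,cv2.INTER_LINEAR).mean())
        out.append([(round(float(f),2),round(float(s),2)) for f,s in zip(F,sc_) if s>.7])
    return out
E
python3 - <<'E'
from h import *
print(*levertip(),sep="\n")
Z=cv2.imread("pics/z5.png")[:312,300:]
a=cv2.resize(vision.grab_frame("scene")[170:270,195:355],(500,312),interpolation=2)
d=cv2.absdiff(Z,a)[:130,80:220].max(2);print((d>40).sum(),d.max())
E
```

```text
[(0.9, 0.88), (0.95, 0.99), (1.0, 1.0), (1.05, 1.0), (1.1, 0.99), (1.15, 0.99), (1.2, 0.98), (1.25, 0.72)]
[(1.0, 0.92), (1.05, 1.0), (1.1, 1.0), (1.15, 0.96), (1.2, 0.87), (1.25, 0.77), (1.45, 0.73), (1.5, 0.91), (1.55, 0.98), (1.6, 1.0)]
0 4
```

The lever is at rest at φ≈1.08 (angle about 1.36), still short of over-centre. The real contact seems to be about 25 mm above the reported TCP. I'll push down near the lever's end by force feel.

Call:
{"name": "apply_moves", "arguments": {
  "translation": [
    [20,0,0],
    [30,0,0],
    [30,0,0],
    [12,0,0],
    [0,0,30],
    [0,0,30],
    [0,0,15],
    [0,0,0],
    [0,0,0]
  ],
  "twist": [
    [0,0,0],
    [0,0,0],
    [0,0,0],
    [0,0,0],
    [0,0,0],
    [0,0,0],
    [0,0,0],
    [0,0,0],
    [0,0,0]
  ],
  "gripper": [0,0,0,0,0,0,0,0,0]
}}

```text
time_s: 18.55
tcp_pos: [0.547, -0.1227, 0.1648]
tcp_rot: [0.0, 0.796, 0.606, 0.0]
ft_force: [0.4, 0.3, 0.3]
opening: 0.004
gripper_force: 0.0
```

Call:
{"name": "apply_moves", "arguments": {
  "translation": [
    [0,0,5],
    [0,0,5],
    [0,0,5],
    [0,0,0]
  ],
  "twist": [
    [0,0,0],
    [0,0,0],
    [0,0,0],
    [0,0,0]
  ],
  "gripper": [0,0,0,0]
}}

```text
time_s: 18.95
tcp_pos: [0.5463, -0.1221, 0.1484]
tcp_rot: [-0.0, 0.796, 0.606, -0.0]
ft_force: [-0.1, -0.6, -0.2]
opening: 0.001
gripper_force: 0.0
```

Call:
{"name": "apply_moves", "arguments": {
  "translation": [
    [0,0,4],
    [0,0,4],
    [0,0,0]
  ],
  "twist": [
    [0,0,0],
    [0,0,0],
    [0,0,0]
  ],
  "gripper": [0,0,0]
}}

```text
time_s: 19.25
tcp_pos: [0.5463, -0.1221, 0.1403]
tcp_rot: [-0.0, 0.796, 0.606, -0.0]
ft_force: [0.9, -0.1, 0.1]
opening: 0.002
gripper_force: 0.0
```

Call:
{"name": "apply_moves", "arguments": {
  "translation": [
    [0,0,4],
    [0,0,4],
    [0,0,0]
  ],
  "twist": [
    [0,0,0],
    [0,0,0],
    [0,0,0]
  ],
  "gripper": [0,0,0]
}}

```text
time_s: 19.55
tcp_pos: [0.5463, -0.1221, 0.1323]
tcp_rot: [-0.0, 0.796, 0.606, -0.0]
ft_force: [0.0, 0.5, 0.7]
opening: 0.007
gripper_force: 0.0
```

Call:
{"name": "apply_moves", "arguments": {
  "translation": [
    [0,0,4],
    [0,0,4],
    [0,0,0]
  ],
  "twist": [
    [0,0,0],
    [0,0,0],
    [0,0,0]
  ],
  "gripper": [0,0,0]
}}

```text
time_s: 19.85
tcp_pos: [0.5467, -0.1227, 0.1247]
tcp_rot: [0.0, 0.796, 0.606, -0.0]
ft_force: [-0.2, -1.0, 0.9]
opening: 0.005
gripper_force: 0.4
```

```bash
python3 - <<'E'
from h import *
print(incradle(),manip.observe()["ft_force"]);print(*levertip(),sep="\n")
E
```

```text
[-58.9  -2.  124.7] [-0.1690582  -1.017223    0.89804087]
[(0.9, 0.72), (0.95, 0.73), (1.0, 0.73), (1.05, 0.75), (1.1, 0.78), (1.15, 0.89), (1.2, 0.96), (1.25, 0.85)]
[(1.45, 0.73), (1.5, 0.91), (1.55, 0.98), (1.6, 1.0)]
```

Call:
{"name": "apply_moves", "arguments": {
  "translation": [
    [0,0,4],
    [0,0,4],
    [0,0,0]
  ],
  "twist": [
    [0,0,0],
    [0,0,0],
    [0,0,0]
  ],
  "gripper": [0,0,0]
}}

```text
time_s: 20.25
tcp_pos: [0.5464, -0.122, 0.1163]
tcp_rot: [-0.0, 0.796, 0.606, -0.0]
ft_force: [0.2, 0.1, -0.5]
opening: 0.006
gripper_force: 0.1
```

Call:
{"name": "apply_moves", "arguments": {
  "translation": [
    [0,0,4],
    [0,0,4],
    [0,0,0]
  ],
  "twist": [
    [0,0,0],
    [0,0,0],
    [0,0,0]
  ],
  "gripper": [0,0,0]
}}

```text
time_s: 20.55
tcp_pos: [0.5462, -0.122, 0.1081]
tcp_rot: [-0.0, 0.796, 0.606, -0.0]
ft_force: [0.5, 0.1, 1.0]
opening: 0.008
gripper_force: 0.0
```

```bash
python3 - <<'E'
from h import *
print(incradle(),manip.observe()["ft_force"]);print(*levertip(),sep="\n")
E
```

```text
[-58.3  -1.4 108.1] [0.50934173 0.07084274 1.02469975]
[(1.35, 0.73), (1.4, 0.83), (1.45, 0.9), (1.5, 0.81)]
[]
```

Call:
{"name": "apply_moves", "arguments": {
  "translation": [
    [0,0,4],
    [0,0,4],
    [0,0,0]
  ],
  "twist": [
    [0,0,0],
    [0,0,0],
    [0,0,0]
  ],
  "gripper": [0,0,0]
}}

```text
time_s: 20.95
tcp_pos: [0.5463, -0.1221, 0.1002]
tcp_rot: [-0.0, 0.796, 0.606, -0.0]
ft_force: [0.7, -0.4, 0.1]
opening: 0.005
gripper_force: 0.0
```

Call:
{"name": "apply_moves", "arguments": {
  "translation": [
    [0,0,3],
    [0,0,2],
    [0,0,0]
  ],
  "twist": [
    [0,0,0],
    [0,0,0],
    [0,0,0]
  ],
  "gripper": [0,0,0]
}}

```text
time_s: 21.25
tcp_pos: [0.5465, -0.1222, 0.0956]
tcp_rot: [-0.0, 0.796, 0.606, -0.0]
ft_force: [-1.0, 0.5, -0.2]
opening: 0.008
gripper_force: 0.0
```

Call:
{"name": "apply_moves", "arguments": {
  "translation": [
    [0,0,-15],
    [0,0,-30],
    [0,0,-40],
    [0,0,-40],
    [-20,0,-20],
    [-40,0,0],
    [-40,0,0],
    [-20,0,0],
    [0,0,0]
  ],
  "twist": [
    [0,0,0],
    [0,0,0],
    [0,0,0],
    [0,0,0],
    [0,0,0],
    [0,0,0],
    [0,0,0],
    [0,0,0],
    [0,0,0]
  ],
  "gripper": [0,0,0,0,0,0,0,0,0]
}}

```text
time_s: 22.15
tcp_pos: [0.5132, -0.242, 0.2426]
tcp_rot: [0.001, 0.797, 0.603, 0.0]
ft_force: [1.1, -0.3, -0.2]
opening: 0.003
gripper_force: 0.0
```

```bash
python3 - <<'E'
from h import *
print(incradle());print(*levertip(),sep="\n")
im=vision.grab_frame("scene");h=cv2.cvtColor(im,cv2.COLOR_BGR2HSV)[178:215,200:275]
for r in h:print(''.join('#' if v[2]<60 else 'o' if v[1]<60 and v[2]>70 else '.' for v in r))
# pot position: terracotta mask
H=cv2.cvtColor(im,cv2.COLOR_BGR2HSV);m=((H[...,0]<9)|(H[...,0]>175))&(H[...,1]>130);m=m[200:260,265:330]
ys,xs=np.nonzero(m);print("pot",xs.mean()+265,ys.mean()+200,len(xs))
E
```

```text
[-182.7   -1.4  242.6]
[(1.35, 0.79), (1.4, 0.92), (1.45, 0.94), (1.5, 0.99), (1.55, 0.99), (1.6, 0.98)]
[(1.35, 0.78), (1.4, 0.97), (1.45, 1.0), (1.5, 1.0), (1.55, 1.0), (1.6, 1.0)]
.......................................................................o...
.......................................................................o...
.......................................................................o...
.......................................................................o...
.......................................................................o...
.......................................................................o...
...........................................................................
...........................................................................
...........................................................................
........................................................................o..
...............................ooooo....................................o..
..............................oooooooo...................................o.
.....
[... 1239 characters left out ...]
....ooooooooooooooooooooooooooooooooooo........
...................................oooooooooooooooooooooooooooooooo........
.......................................oooooooooooooooooooooooooo..........
..........................................oooooooooooooooooooooo...........
.............................................oooooooooooooooooo............
..............................................ooooooooooooooooo....o.......
..............................................oooooooooooooooo...ooooooo...
...............................................ooooooooooooooo...oooooooooo
...............................................ooooooooooooooo..ooooooooooo
pot 294.89473684210526 229.57894736842104 19
```

```bash
python3 - <<'E'
from h import *
im=vision.grab_frame("wrist");g=im[:240,281:286].max(2).mean(1) if False else im[:240,281:286].max(2) if False else im[:240,281:286].max(axis=2).mean(axis=1)
d=np.nonzero(g<60)[0];print(d.min(),d.max())
q=plane("wrist",(283,d.max()),.064)-O;print(q@CX*1e3,manip.observe()["ft_force"],manip.observe()["time_s"])
E
```

```text
116 140
-129.9961537766939 [ 0.92737367  0.19172433 -0.38080073] 22.35
```

```bash
python3 -c "
from workcell import manip
print(manip.hand_in())"
```

```text
the job is handed in; nothing more can be done
None
```

The job is handed in at about 22 s: the pot is pushed home on both rollers, the cam lever measures flat over the rod, and the gripper is clear of everything. The last push briefly peaked at about 22 N on the knob (roughly 16 N at the foot), and the first two tries at the lever fell short before the third closed it.

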